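# Press the plug-ins home in a test-instrument mainframe

## Task

A power adapter has been left lying across the open bay of the test-instrument mainframe. First clear it away, laying it flat inside the open grey tray, and only after that press each of the three plug-ins in the bay straight down until it is fully home. Do not press the power push-button on the mainframe's end shelf, and leave the tape roll, the marker, the spray can and the gear block where they are.

Things in the scene. Friction and masses are not known exactly. Their poses are not given: they have to be found in the camera images.
- mainframe: Blue metal chassis fixed level to the table. Origin on the table under the centre of its open bay; x across the row of plug-ins, y along it. Bay: inside 90 mm (x) by 210 mm (y), floor 30 mm up, walls 12 mm thick, rim 95 mm up. The plug-ins stand in any order in sockets at y = -64, -4, +56 mm, x = 0. Beyond the -y wall, to y = -171 mm, is a shelf 75 mm high with the power button.
- head_top (a point): Centre of the top of the mainframe's display head (orange screen on its +x side), a fixed block 114 mm (x) by 80 mm (y) that stands 170 mm above the table at mainframe y = 117 to 197 mm: an obstacle beside the bay.
- power (a joint): Small round grey power push-button in a black housing (22 mm button, on the mainframe's end shelf at mainframe x = 0, y = -144 mm, wholly less than 105 mm above the table). Value 0 = out, 0.006 m = pressed. A spring of up to 4 N. Not to be pressed.
- relay_top (a point): Centre of the flat top of the relay, a grey plastic box 60 mm (x) by 42 mm (y) by 40 mm high. The top is 88 mm above the table when fully proud, 70 mm when home (25 mm below the bay's rim). Own x along the mainframe's x
- relay (a joint): Slide of the grey box relay: m pushed down; 0 = 18 mm proud, 0.018 = fully home on a hard stop; starts between 0 and 0.013. Moves only vertically, needs a push of about 9 N to creep down, stays where it is left
- can_top (a point): Centre of the flat top of the can, an aluminium cylinder 46 mm in diameter and 40 mm high. The top is 88 mm above the table when fully proud, 70 mm when home (25 mm below the bay's rim). Own x along the mainframe's x
- can (a joint): Slide of the round can: m pushed down; 0 = 18 mm proud, 0.018 = fully home on a hard stop; starts between 0 and 0.013. Moves only vertically, needs a push of about 9 N to creep down, stays where it is left
- module_top (a point): Centre of the flat top of the module, a long dark steel box 74 mm (x) by 34 mm (y) by 40 mm high. The top is 88 mm above the table when fully proud, 70 mm when home (25 mm below the bay's rim). Own x along the mainframe's x
- module (a joint): Slide of the long dark module: m pushed down; 0 = 18 mm proud, 0.018 = fully home on a hard stop; starts between 0 and 0.013. Moves only vertically, needs a push of about 9 N to creep down, stays where it is left
- adapter_mid (a point): Centre of the power adapter, a loose black box 130 mm (its x) by 52 mm (its y) by 32 mm high (z), 0.2 to 0.4 kg, with a paper label on top. At the start it lies flat on the two long rims of the bay, bridging it, its centre 111 mm above the table and its long side within 0.3 rad of the mainframe's x.
- adapter: The same adapter; origin at the centre of its underside.
- tray: Empty open grey plastic tray, fixed to the table, 220 mm (its x) by 150 mm (its y), 25 mm high, walls and floor 5 mm thick. Origin at the centre of its underside, on the table.
- tape: Bystander: roll of masking tape lying flat, 100 mm in diameter, 24 mm high, loose; origin at the centre of its underside.
- marker: Bystander: white marker pen with black cap, 135 mm long (its x), 14 mm thick, lying loose; origin under its middle.
- spraycan: Bystander: closed metal spray can standing upright, 50 mm in diameter, 105 mm high, loose; origin at the centre of its underside.
- gearblock: Bystander: wooden block 70 by 90 by 35 mm with a brass gear and a small crank on top, 56 mm high in all, loose; origin at the centre of its underside.
Things that resemble listed ones, but are neither listed nor needed, are in the scene too. Leave any green or orange look-alike of the adapter alone.

How it is judged:
By the outcome, as a careful person would: the job done as asked, in the order asked, and still so for the second after the job is handed in, with the robot touching nothing.
It also fails if it takes over 61 s, if anything falls off the work surface, if the arm or the gripper's body presses on something with over 40 N, if the wrist force passes 120 N, or if a joint passes its speed limit or range.

## Robot

A 6-joint arm with a two-finger parallel gripper is mounted at the origin on the work surface. World frame = base frame: x ahead of the robot, y to its left, z up, the work surface at z = 0. Lengths are in mm, angles in rad, forces in N, time in s.
With the tool pointing down it reaches from about 350 to 975 mm from the base axis. Payload 4.9 kg.
Tool frame: the origin (TCP) lies between the finger pads; the fingertips stand 14 mm ahead of it and the grasp point (between the pads) lies 5 mm behind it (arm.tip_reach is the distance from the TCP to the fingertips, in mm); z points along the fingers, x is the direction in which the jaws open and shut, and the axes are right-handed (so a half turn about z gives the same grasp; the last joint's range is limited). The gripper opens to 85 mm and grips with 20 to 120 N. Pads are 22 mm wide; open, the fingers measure 114 mm over their backs; the gripper's body (76 mm by 85 mm) begins 54 mm behind the grasp point. The pads swing forward as they close: fully open they stand 13 mm farther back than shut.
Start: joints at [-1.266, 0.053, 1.613, -0, 1.476, -0.119], TCP at [257.01, -569.691, 245.304] pointing down, gripper open.
Joint ranges: [-3.01, 3.01], [-1.01, 2.22], [0.06, 2.58], [-1.02, 4.17], [0.09, 2.62], [-3.14, 3.14]. Speed limits (rad/s): [2.57, 2.57, 3.14, 3.14, 3.14, 3.14].

## Interface

Orientations are given as a rotation vector (axis times angle).
In Python, from station import arm gives the robot as it stands. The module is installed in compiled form; this text tells all that it offers.
- The arm moves only by the shell command python3 -m jog 'ROWS' [OPENING] [FORCE]. ROWS is a JSON object of lists of equal length, an entry for each row: "slide": the shift along the tool's x, y, z in cm, a list of three; "angular": the turn, a rotation vector about the tool's x, y, z in rad, a list of three. In form: {"slide": [[tx, ty, tz], ...], "angular": [[wx, wy, wz], ...]}. A call has exactly 5 rows; each row is the pose to reach, as a shift and turn from the pose commanded when the call began, along the tool's axes at that moment; what a row does not reach only later rows make up. A row lasts 1/12 s, in which the tool goes at most 41.7 mm and 7.16 degrees, less where a joint would pass 70% of its speed; a pose out of reach is approached as far as the arm can. A call with a gripper value outside its range is refused whole. OPENING is the closure, from 0 (fully open) to 1 (shut), set as the call begins (- or left out, the last holds). The fingers move at their own pace and stop on an object; FORCE is the grip in N (left out, the last holds). Time passes only in rows, so rows that repeat a pose let the fingers close, or fill a call up. It gives the time, the measured TCP pose, the force and the opening at its end, in the units of the state.
- arm.sense(): the state, without advancing time (a new reading comes with each control period).
- arm.snapshot(name): name is "side" or "top"; returns (picture, depth): 420x560x3 uint8, red, green, blue; 420x560 float32, mm along the optical axis (not along the pixel's ray), 0 where there is no reading.
- arm.camera_model(name): a dict with "fov_y" (degrees; the focal length in pixels is half the picture's height over the tangent of half this angle, whatever the lens; pixels are square), "cx", "cy" (the principal point, pixels), "cam_to_world" (4x4, takes a point from camera to world coordinates). Camera axes: x right, y up, looking along -z (the intrinsics and any distortion apply to the point x, -y, -z); pixel columns grow to the right and rows downward; lengths in mm; the calibration is good to about 2 mm. A picture is of the moment at which its call begins. camera_model takes no time and is no camera call.
- arm.job_done(): hands the job in, once; it reports no verdict.
The state is a dict: "t": time; "q": joint angles; "joint_vel": joint speeds; "effort": joint torques, N m; "ee_pos": TCP position; "tcp_rot": TCP orientation; "contact_force": force on the tool from outside, world axes, zero at the start; "moment": the same for the moment, N m; "finger_gap": finger opening in mm.
Only numpy, scipy, OpenCV 4.12 (cv2) and the standard library are available. Lean on these libraries where they do the work, as an engineer would, in place of code of your own. Each camera call takes 0.05 s, during which the arm holds its last target.

## Working session

There is one attempt and no reset: what is moved stays moved. The work goes in short steps, Python scripts to look and compute and a shell command to move; the robot and the scene stay as the last step left them, time stands still between calls to the robot, and variables do not carry over. Pictures are saved under pics/ and viewed, and the job is handed in when it is done.

```bash
mkdir -p pics; ls
python3 - <<'E'
from station import arm
import cv2,numpy as np
print(arm.sense())
for n in("side","top"):
    p,d=arm.snapshot(n); cv2.imwrite(f"pics/{n}0.png",p[:,:,::-1]); np.savez(f"pics/{n}0.npz",p=p,d=d); print(n,arm.camera_model(n), (d>0).mean())
E
```

```text
pics
{'t': 0.0, 'q': array([-1.26600304e+00,  5.33188679e-02,  1.61429426e+00, -1.63815219e-05,
        1.47600186e+00, -1.19002373e-01]), 'joint_vel': array([-0.00143416, -0.00172632,  0.00211688,  0.00132102,  0.0012142 ,
       -0.00235732]), 'effort': array([ 7.21324377e-04, -3.93685341e+01, -3.70173061e+01, -1.44843816e-04,
        6.96506948e-03, -1.05076012e-06]), 'ee_pos': array([ 256.82953696, -569.13901758,  244.08638991]), 'tcp_rot': array([-2.63788605e+00,  1.70385540e+00,  2.46028349e-03]), 'contact_force': array([-0.12628075, -0.47616707,  0.06688673]), 'moment': array([ 0.01597876,  0.01725535, -0.02156534]), 'finger_gap': 85.50919784407978}
side {'fov_y': 52.29791037138215, 'cx': 282.2177948787234, 'cy': 202.99942548537965, 'cam_to_world': array([[-9.78041213e-01,  1.16801849e-01, -1.72605658e-01,
         3.56742128e+02],
       [-2.08019747e-01, -5.97862465e-01,  7.74137105e-01,
         6.94512680e+02],
       [-1.27737986e-02,  7.93043379e-01,  6.09031222e-01,
         7.22554223e+02],
       [ 0.00000000e+00,  0.00000000e+00,  0.00000000e+00,
         1.00000000e+00]])} 0.9958801020408163
top {'fov_y': 48.85800514054301, 'cx': 281.496549088634, 'cy': 205.01797539278465, 'cam_to_world': array([[-6.59759576e-02,  9.77533074e-01, -2.00190565e-01,
         2.72278285e+02],
       [-9.97815307e-01, -6.53243945e-02,  9.86592087e-03,
        -6.14824981e+01],
       [-3.43306346e-03,  2.00404123e-01,  9.79707304e-01,
         1.37075528e+03],
       [ 0.00000000e+00,  0.00000000e+00,  0.00000000e+00,
         1.00000000e+00]])} 0.9962457482993198
```

View pics/side0.png

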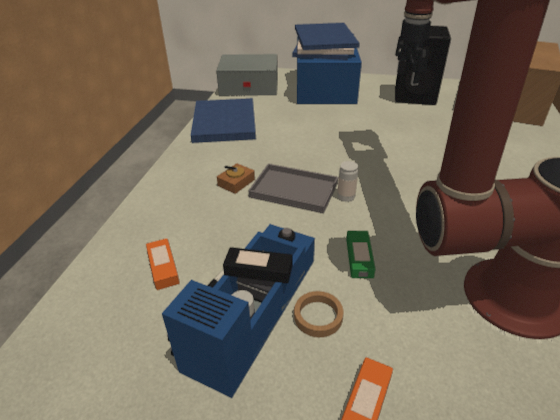

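View pics/top0.png

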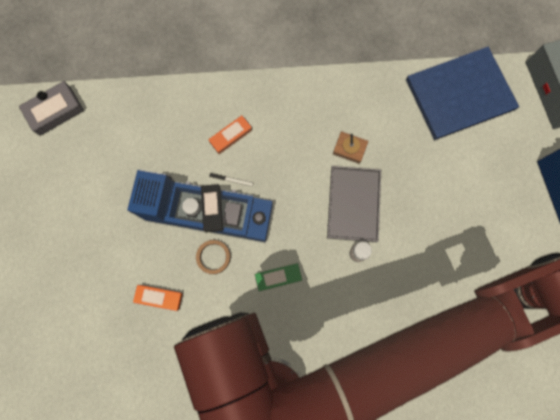

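The side view shows the mainframe with its display head at (205,335), the black adapter across the bay at (258,264), and the tray at (294,187). In the top view the head is at (150,195), the adapter at (212,208), the power button at (259,218), the tray at (354,204) and the spray can at (362,250).

Adapter candidates in the top view:
- Black box at (212,208).
- Dark box at (50,107).
- Orange boxes at (231,134) and (158,297).
- Green box at (278,277).

Only the black box at (212,208) bridges the bay, so I'll confirm that one in a crop and measure it.

```bash
cat > h.py <<'E'
import numpy as np,cv2
from station import arm
from scipy.spatial.transform import Rotation as R
def cloud(n,d):
    m=arm.camera_model(n); f=210/np.tan(np.radians(m["fov_y"]/2))
    v,u=np.mgrid[0:420,0:560]
    P=np.stack([(u-m["cx"])/f*d,-(v-m["cy"])/f*d,-d,np.ones_like(d)],-1)@np.array(m["cam_to_world"]).T
    return P[...,:3]
def ray(n,u,v,z):
    m=arm.camera_model(n); f=210/np.tan(np.radians(m["fov_y"]/2)); T=np.array(m["cam_to_world"])
    u=np.asarray(u,float);v=np.asarray(v,float)
    D=np.stack([(u-m["cx"])/f,-(v-m["cy"])/f,-np.ones_like(u)],-1)@T[:3,:3].T
    return T[:3,3]+D*((z-T[2,3])/D[...,2])[...,None]
E
python3 - <<'E'
from h import *
for n in("top","side"):
    z=np.load(f"pics/{n}0.npz"); P=cloud(n,z['d']); 
    pts={"top":[(150,195),(212,203),(212,225),(259,218),(354,204),(362,250),(231,134),(278,277),(190,206),(235,213),(213,243),(300,180),(100,200),(300,120),(120,350)],"side":[(205,310),(255,258),(287,233),(294,187),(348,165),(165,250),(362,250),(240,300),(200,230),(400,300)]}[n]
    for p in pts: print(n,p,P[p[1],p[0]].round(0))
    im=z['p'][:,:,::-1]
    c=im[160:260,110:290] if n=="top" else im[210:390,150:340]
    cv2.imwrite(f"pics/crop_{n}.png",cv2.resize(c,None,fx=4 if n=="top" else 3,fy=4 if n=="top" else 3,interpolation=cv2.INTER_CUBIC))
E
```

```text
top (150, 195) [568. 274. 170.]
top (212, 203) [544. 116. 131.]
top (212, 225) [484. 118. 128.]
top (259, 218) [500.  -9.  97.]
top (354, 204) [ 540. -293.    5.]
top (362, 250) [ 391. -286.  106.]
top (231, 134) [776.  64.  34.]
top (278, 277) [336. -51.  33.]
top (190, 206) [551. 186.  78.]
top (235, 213) [521.  59.  82.]
top (213, 243) [448. 132.  25.]
top (300, 180) [ 626. -137.    2.]
top (100, 200) [605. 475.  -2.]
top (300, 120) [ 820. -151.    1.]
top (120, 350) [163. 411.   0.]
side (205, 310) [576. 293. 172.]
side (255, 258) [540. 123. 129.]
side (287, 233) [501.   2.  96.]
side (294, 187) [ 542. -297.    6.]
side (348, 165) [ 394. -283.  108.]
side (165, 250) [782.  48.  35.]
side (362, 250) [334. -42.  34.]
side (240, 300) [526. 264. 174.]
side (200, 230) [745. -70.   1.]
side (400, 300) [245.  61.   1.]
```

View pics/crop_top.png

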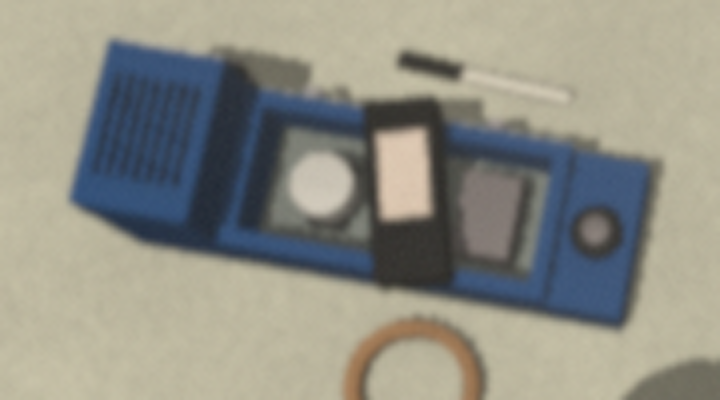

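View pics/crop_side.png

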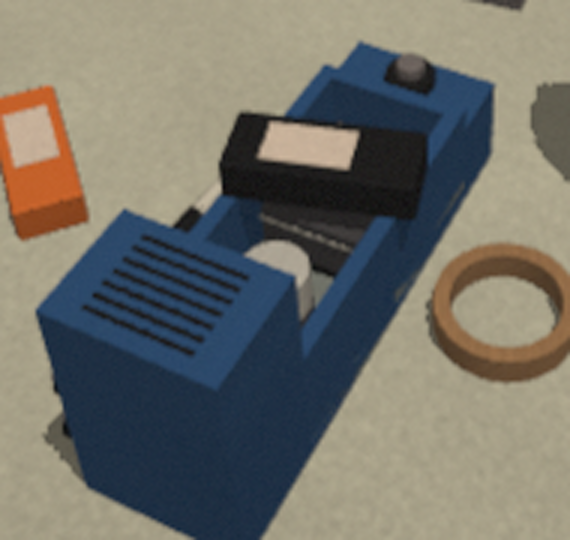

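The crops confirm it: the black box with the paper label lies across the two rims. The round can is on the head side, the dark module under the adapter and the grey relay on the button side. Next I'll measure poses.

```bash
cat >> h.py <<'E'
def rect(xy):
    (c,s,a)=cv2.minAreaRect(np.float32(xy)); 
    if s[0]<s[1]: s=s[::-1];a+=90
    return np.round(c,1),np.round(s,1),round((a+90)%180-90,2)
def trim(xy,q=1): # robust: fit then percentile extents
    c,s,a=rect(xy); best=None
    for da in np.arange(-6,6.1,.25):
        t=np.radians(a+da);r=np.array([[np.cos(t),np.sin(t)],[-np.sin(t),np.cos(t)]])
        w=xy@r.T; lo,hi=np.percentile(w,q,0),np.percentile(w,100-q,0); A=np.prod(hi-lo)
        if best is None or A<best[0]: best=(A,((lo+hi)/2)@r,hi-lo,a+da)
    return best[1].round(1),best[2].round(1),round(best[3],2)
E
python3 - <<'E'
from h import *
for n in("top","side"):
    z=np.load(f"pics/{n}0.npz"); P=cloud(n,z['d']); hsv=cv2.cvtColor(z['p'],cv2.COLOR_RGB2HSV)
    X,Y,Z=P[...,0],P[...,1],P[...,2]
    near=(abs(X-540)<170)&(Y>-100)&(Y<360)
    blue=(hsv[...,0]>100)&(hsv[...,0]<125)&(hsv[...,1]>110)
    m=near&(Z>121)&(Z<135)&~blue&(abs(Y-117)<70); print(n,"adapter",m.sum(),rect(P[m][:,:2]),trim(P[m][:,:2]),Z[m].mean())
    m=near&(Z>163)&blue; print("head",m.sum(),trim(P[m][:,:2]),Z[m].mean())
    m=near&(Z>70)&blue; print("frame",m.sum(),rect(P[m][:,:2]),trim(P[m][:,:2],.5))
    m=near&(abs(Z-95)<4)&blue; print("rim",m.sum(),trim(P[m][:,:2]),Z[m].mean())
    m=(abs(X-540)<140)&(abs(Y+295)<150)&(Z>15)&(Z<32)&(hsv[...,1]<70)
    nl,lab,st,_=cv2.connectedComponentsWithStats(m.astype(np.uint8)); m=lab==1+np.argmax(st[1:,4]); print("tray",m.sum(),rect(P[m][:,:2]),trim(P[m][:,:2],1),Z[m].mean())
    m=near&(Z>78)&(Z<115)&~blue&(Y<30)&(Y>-60); print("button",m.sum(),P[m].mean(0).round(1),Z[m].max())
    m=near&(Z>60)&(Z<93)&~blue&(Y>150)&(Y<215)&(abs(X-550)<40); print("can",m.sum(),rect(P[m][:,:2]),P[m].mean(0),np.percentile(Z[m],[5,50,95]))
    m=near&(Z>60)&(Z<93)&~blue&(Y>25)&(Y<90)&(abs(X-530)<45); print("relay",m.sum(),rect(P[m][:,:2]),P[m].mean(0),np.percentile(Z[m],[5,50,95]))
E
```

```text
top adapter 876 (array([533.4, 120.1]), array([130.7,  52.8]), 1.77) (array([532.6, 119.9]), array([127.1,  50.9]), np.float64(1.27)) 127.40777099784876
head 1014 (array([573.4, 282.8]), array([108.8,  76. ]), np.float64(-14.35)) 170.31390778382132
frame 2123 (array([539.2, 144.5]), array([364.2, 112. ]), 76.08) (array([538.9, 144.5]), array([361. , 110.7]), np.float64(76.08))
rim 514 (array([535.6, 132.2]), array([231.3, 110.3]), np.float64(75.86)) 95.1744970094237
tray 517 (array([ 539.4, -291.7]), array([221.4, 151.2]), -8.37) (array([ 538.9, -291.2]), array([219.7, 150. ]), np.float64(-8.12)) 24.16382836277905
button 235 [5.124e+02 2.000e-01 9.040e+01] 103.73196198570349
can 224 (array([561.3, 182.9]), array([67.1, 44.9]), -11.79) [549.17712463 184.32587185  80.47220601] [70.41454327 81.02970699 86.56066669]
relay 373 (array([531.7,  57.3]), array([85.9, 63.4]), 0.15) [528.07520356  65.70125289  77.22823908] [66.66143194 77.31664801 86.02260558]
side adapter 1380 (array([534.7, 123.2]), array([129.8,  54.6]), 1.82) (array([534.2, 124.3]), array([127. ,  50.2]), np.float64(1.32)) 128.43752202975014
head 2665 (array([576.1, 288.2]), array([111.5,  78.5]), np.float64(-14.48)) 171.32229295327986
frame 7431 (array([537.4, 150.4]), array([366.9, 125.4]), 75.28) (array([541.8, 151.1]), array([361.8, 113.4]), np.float64(75.78))
rim 1135 (array([547.7, 173.7]), array([314.4, 112.9]), np.float64(75.96)) 95.99281208583278
tray 810 (array([ 540.2, -289.3]), array([220.6, 155.6]), -8.67) (array([ 540.5, -288.4]), array([218.4, 152.6]), np.float64(-8.42)) 22.854208580162076
button 195 [ 5.052e+02 -3.000e-01  9.160e+01] 101.83586605461153
can 271 (array([541.2, 167.7]), array([54.8, 45.2]), 62.92) [539.7533929  175.52472713  79.19263588] [64.76094529 82.49945442 84.66476456]
relay 1 (array([543.2,  46.9]), array([0., 0.]), 0.0) [543.21708978  46.86010583  78.56309484] [78.56309484 78.56309484 78.56309484]
```

```bash
cat >> h.py <<'E'
def to(x,y,z,yaw):
    s=arm.sense(); r=R.from_rotvec(s["tcp_rot"]); p=s["ee_pos"]
    x_=np.radians(yaw); cx=np.array([np.cos(x_),np.sin(x_),0]); t=R.from_matrix(np.stack([cx,np.cross([0,0,-1],cx),[0,0,-1]],1))
    d=r.inv().apply(np.array([x,y,z])-p)/10; a=(r.inv()*t).as_rotvec()
    print("t",s["t"],"pos",p.round(1),"F",s["contact_force"].round(1),"gap",round(s["finger_gap"],1),"slide cm",d.round(2),"ang",a.round(3),"dist",np.linalg.norm(d).round(1))
E
python3 -c "
from h import *
to(534,122,200,-88.5)"
```

```text
t 0.1 pos [ 256.8 -569.2  244.2] F [ 0.7  0.5 -0.1] gap 85.7 slide cm [-51.6  -53.69   4.53] ang [0.    0.002 0.398] dist 74.6
```

```bash
python3 -m jog '{"slide":[[-2.7,-2.8,0],[-5.4,-5.6,0],[-8.1,-8.4,0],[-10.8,-11.2,0],[-13.5,-14,0]],"angular":[[0,0,0],[0,0,0],[0,0,0],[0,0,0],[0,0,0]]}' 0 && python3 -m jog '{"slide":[[-2.7,-2.8,0],[-5.4,-5.6,0],[-8.1,-8.4,0],[-10.8,-11.2,0],[-13.5,-14,0]],"angular":[[0,0,0],[0,0,0],[0,0,0],[0,0,0],[0,0,0]]}' && python3 -c "
from h import *
to(534,122,200,-88.5)"
```

```text
t: 0.52
ee_pos: [329.2, -387.2, 244.6]
tcp_rot: [-2.638, 1.705, 0.001]
contact_force: [1.1, -1.0, 0.5]
finger_gap: 85.7
t: 0.93
ee_pos: [401.2, -206.5, 244.9]
tcp_rot: [-2.638, 1.705, 0.0]
contact_force: [0.8, 0.2, -0.1]
finger_gap: 85.2
t 0.9333 pos [ 401.2 -206.5  244.9] F [ 0.8  0.2 -0.1] gap 85.2 slide cm [-24.5 -25.6   4.5] ang [0.    0.    0.397] dist 35.7
```

```bash
python3 -m jog '{"slide":[[-2.6,-2.7,0],[-5.2,-5.4,0],[-7.8,-8.1,0],[-10.4,-10.8,0],[-13,-13.5,0]],"angular":[[0,0,0.08],[0,0,0.16],[0,0,0.24],[0,0,0.32],[0,0,0.397]]}' && python3 -c "
from h import *
to(534,122,190,-88.5)"
```

```text
t: 1.35
ee_pos: [470.8, -32.4, 245.0]
tcp_rot: [2.247, -2.196, -0.0]
contact_force: [0.2, -0.7, 0.1]
finger_gap: 85.8
t 1.35 pos [470.8 -32.4 245. ] F [ 0.2 -0.7  0.1] gap 85.8 slide cm [-15.29  -6.67   5.5 ] ang [ 0.    -0.    -0.003] dist 17.6
```

```bash
python3 -m jog '{"slide":[[-3.5,-1.5,1],[-7,-3,2.2],[-10.5,-4.6,3.5],[-14,-6.2,4.8],[-15.3,-6.7,5.5]],"angular":[[0,0,0],[0,0,0],[0,0,0],[0,0,0],[0,0,0]]}'
python3 - <<'E'
from h import *
to(534,122,111,-88.5)
for n in("side","top"):
    p,d=arm.snapshot(n); cv2.imwrite(f"pics/{n}1.png",cv2.resize(p[140:380,140:340] if n=="side" else p[100:300,100:300],None,fx=3 if n=="top" else 2.5,fy=3 if n=="top" else 2.5)[:,:,::-1])
E
```

```text
t: 1.77
ee_pos: [533.5, 124.1, 188.0]
tcp_rot: [2.254, -2.187, -0.004]
contact_force: [-0.4, 0.4, 0.3]
finger_gap: 85.2
t 1.7667 pos [533.5 124.1 188. ] F [-0.4  0.4  0.3] gap 85.2 slide cm [ 0.22 -0.06  7.7 ] ang [0.002 0.001 0.004] dist 7.7
```

View pics/side1.png

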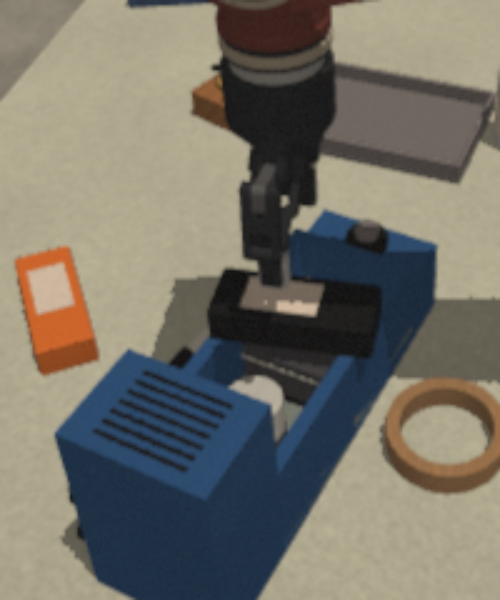

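View pics/top1.png

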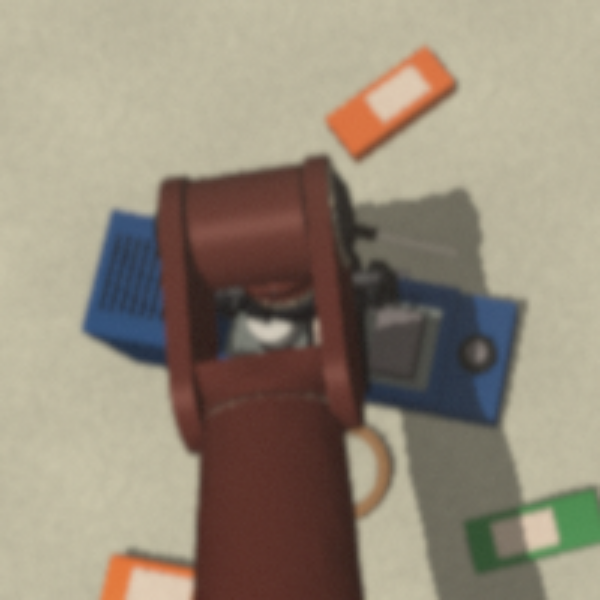

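The side view shows the open jaws centred above the adapter's label, at about (275,260) in the crop. The top view is hidden by the forearm. Descending in two steps while watching the force.

```bash
python3 -m jog '{"slide":[[0.1,0,1],[0.2,0,2],[0.2,0,3],[0.2,0,4],[0.2,0,4.6]],"angular":[[0,0,0],[0,0,0],[0,0,0],[0,0,0],[0,0,0]]}' && python3 -c "
from h import *
to(534,122,111,-88.5)"
```

```text
t: 2.28
ee_pos: [532.8, 117.2, 142.4]
tcp_rot: [2.248, -2.192, -0.002]
contact_force: [0.4, -0.5, 0.3]
finger_gap: 85.4
t 2.2833 pos [532.8 117.2 142.4] F [ 0.4 -0.5  0.3] gap 85.4 slide cm [-0.48 -0.14  3.14] ang [ 0.002 -0.    -0.001] dist 3.2
```

```bash
python3 -m jog '{"slide":[[-0.3,-0.1,0.8],[-0.4,-0.1,1.6],[-0.4,-0.1,2.4],[-0.4,-0.1,3],[-0.4,-0.1,3.1]],"angular":[[0,0,0],[0,0,0],[0,0,0],[0,0,0],[0,0,0]]}' && python3 -c "
from h import *
to(534,122,111,-88.5)"
```

```text
t: 2.7
ee_pos: [533.7, 122.3, 111.6]
tcp_rot: [2.25, -2.19, -0.003]
contact_force: [-0.5, 0.1, -0.1]
finger_gap: 85.7
t 2.7 pos [533.7 122.3 111.6] F [-0.5  0.1 -0.1] gap 85.7 slide cm [ 0.03 -0.03  0.06] ang [ 0.003 -0.     0.001] dist 0.1
```

Close, then a bit of settling.

```bash
python3 -m jog '{"slide":[[0,0,0],[0,0,0],[0,0,0],[0,0,0],[0,0,0]],"angular":[[0,0,0],[0,0,0],[0,0,0],[0,0,0],[0,0,0]]}' 1 50 && python3 -m jog '{"slide":[[0,0,0],[0,0,0],[0,0,0],[0,0,0],[0,0,0]],"angular":[[0,0,0],[0,0,0],[0,0,0],[0,0,0],[0,0,0]]}' && python3 -c "
from h import *
to(534,122,111,-88.5)"
```

```text
t: 3.12
ee_pos: [535.3, 122.3, 114.2]
tcp_rot: [-2.25, 2.191, -0.002]
contact_force: [0.3, 0.0, 2.9]
finger_gap: 51.0
t: 3.53
ee_pos: [535.3, 122.4, 114.2]
tcp_rot: [-2.25, 2.191, -0.002]
contact_force: [0.5, -1.0, 4.9]
finger_gap: 51.4
t 3.5333 pos [535.3 122.4 114.2] F [ 0.5 -1.   4.9] gap 51.4 slide cm [0.03 0.13 0.32] ang [-0.002 -0.     0.001] dist 0.4
```

```bash
python3 -m jog '{"slide":[[0,0,-0.6],[0,0,-1.6],[0,0,-2.8],[0,0,-4],[0,0,-5]],"angular":[[0,0,0],[0,0,0],[0,0,0],[0,0,0],[0,0,0]]}' && python3 -m jog '{"slide":[[0,0,-1],[0,0,-2],[0,0,-3],[0,0,-3.5],[0,0,-3.5]],"angular":[[0,0,0],[0,0,0],[0,0,0],[0,0,0],[0,0,0]]}'
python3 - <<'E'
from h import *
to(540,-290,200,-98.3)
p,d=arm.snapshot("side"); cv2.imwrite("pics/side2.png",p[:,:,::-1])
E
```

```text
t: 3.95
ee_pos: [534.8, 122.4, 164.8]
tcp_rot: [-2.251, 2.191, -0.001]
contact_force: [-0.0, -0.2, -3.3]
finger_gap: 51.4
t: 4.37
ee_pos: [535.6, 122.4, 200.4]
tcp_rot: [-2.249, 2.19, -0.003]
contact_force: [0.5, 0.2, -3.7]
finger_gap: 50.8
t 4.3667 pos [535.6 122.4 200.4] F [ 0.5  0.2 -3.7] gap 50.8 slide cm [4.124e+01 6.700e-01 3.000e-02] ang [-0.003  0.     0.172] dist 41.2
```

View pics/side2.png

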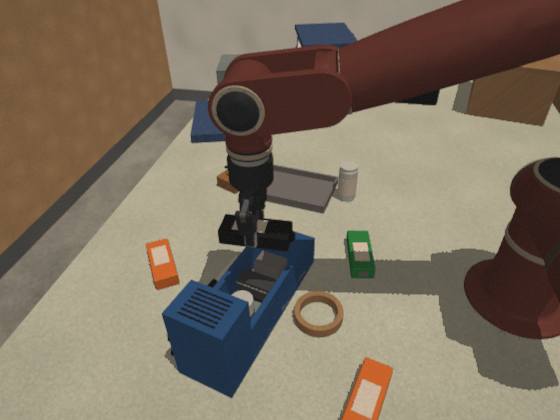

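The adapter is in the jaws and clear of the mainframe, at about (258,232). Carrying it to the tray.

```bash
python3 -m jog '{"slide":[[2,0,0],[6,0.1,0],[10,0.2,0],[14,0.2,0],[18,0.3,0]],"angular":[[0,0,0],[0,0,0.04],[0,0,0.08],[0,0,0.12],[0,0,0.172]]}' && python3 -c "
from h import *
to(540,-290,150,-98.3)"
```

```text
t: 4.83
ee_pos: [535.7, -59.1, 197.3]
tcp_rot: [2.052, -2.378, -0.002]
contact_force: [0.9, -0.2, -3.6]
finger_gap: 51.1
t 4.8333 pos [535.7 -59.1 197.3] F [ 0.9 -0.2 -3.6] gap 51.1 slide cm [22.78 -3.8   4.72] ang [ 0.001  0.    -0.002] dist 23.6
```

```bash
python3 -m jog '{"slide":[[3.8,-0.6,0],[7.6,-1.3,0.5],[11.4,-1.9,1.5],[15.2,-2.5,2.2],[18.8,-3.1,3]],"angular":[[0,0,0],[0,0,0],[0,0,0],[0,0,0],[0,0,0]]}' && python3 -m jog '{"slide":[[2.5,-0.4,1],[4,-0.7,1.7],[4,-0.7,1.7],[4,-0.7,1.7],[4,-0.7,1.7]],"angular":[[0,0,0],[0,0,0],[0,0,0],[0,0,0],[0,0,0]]}'
python3 - <<'E'
from h import *
to(540,-290,24,-98.3)
for n in("side","top"):
    p,d=arm.snapshot(n); cv2.imwrite(f"pics/{n}3.png",p[:,:,::-1])
E
```

```text
t: 5.25
ee_pos: [539.1, -250.1, 166.9]
tcp_rot: [2.053, -2.377, -0.002]
contact_force: [0.8, -0.1, -2.4]
finger_gap: 51.6
t: 5.67
ee_pos: [541.1, -287.6, 150.9]
tcp_rot: [-2.055, 2.376, 0.002]
contact_force: [-0.1, -0.7, -3.5]
finger_gap: 51.1
t 5.6667 pos [ 541.1 -287.6  150.9] F [-0.1 -0.7 -3.5] gap 51.1 slide cm [ 0.27  0.06 12.69] ang [0.001 0.001 0.   ] dist 12.7
```

View pics/side3.png

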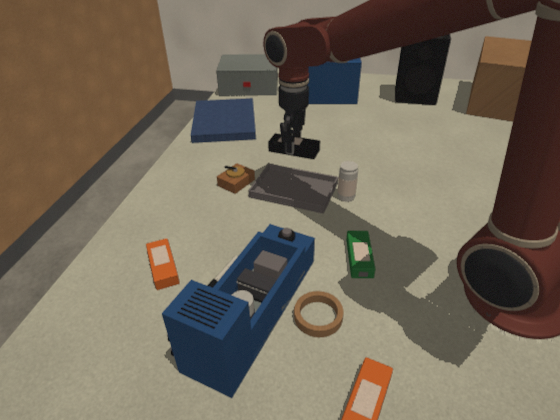

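The adapter is held level above the tray, at about (294,146), and clear of the gear block and spray can. Lowering.

```bash
python3 -m jog '{"slide":[[0.1,0,2.5],[0.2,0,5],[0.2,0,7.5],[0.2,0,9.5],[0.2,0,11]],"angular":[[0,0,0],[0,0,0],[0,0,0],[0,0,0],[0,0,0]]}' && python3 -m jog '{"slide":[[0,0,0.2],[0,0,0.4],[0,0,0.6],[0,0,0.9],[0,0,1.2]],"angular":[[0,0,0],[0,0,0],[0,0,0],[0,0,0],[0,0,0]]}' && python3 -c "
from h import *
to(540,-290,24,-98.3)"
```

```text
t: 6.18
ee_pos: [540.3, -288.9, 39.6]
tcp_rot: [2.056, -2.375, -0.003]
contact_force: [-0.8, -0.0, -4.4]
finger_gap: 51.1
t: 6.6
ee_pos: [542.0, -291.3, 31.0]
tcp_rot: [-2.054, 2.376, -0.005]
contact_force: [-0.4, -0.2, -4.0]
finger_gap: 51.2
t 6.6 pos [ 542.  -291.3   31. ] F [-0.4 -0.2 -4. ] gap 51.2 slide cm [-0.1   0.22  0.7 ] ang [-0.003 -0.001 -0.   ] dist 0.7
```

```bash
python3 -m jog '{"slide":[[0,0,0.1],[0,0,0.2],[0,0,0.3],[0,0,0.4],[0,0,0.4]],"angular":[[0,0,0],[0,0,0],[0,0,0],[0,0,0],[0,0,0]]}' && python3 -m jog '{"slide":[[0,0,0.1],[0,0,0.1],[0,0,0.2],[0,0,0.2],[0,0,0.2]],"angular":[[0,0,0],[0,0,0],[0,0,0],[0,0,0],[0,0,0]]}'
```

```text
t: 7.02
ee_pos: [540.6, -290.7, 25.1]
tcp_rot: [2.054, -2.377, -0.001]
contact_force: [0.5, 0.6, -4.0]
finger_gap: 50.9
t: 7.43
ee_pos: [540.9, -290.9, 24.3]
tcp_rot: [2.054, -2.377, -0.0]
contact_force: [-3.6, 2.2, 5.3]
finger_gap: 51.3
```

Contact with the tray floor (about +9 N relative). Releasing, then going up.

```bash
python3 -m jog '{"slide":[[0,0,0],[0,0,0],[0,0,0],[0,0,0],[0,0,0]],"angular":[[0,0,0],[0,0,0],[0,0,0],[0,0,0],[0,0,0]]}' 0 && python3 -m jog '{"slide":[[0,0,-0.6],[0,0,-2],[0,0,-4.5],[0,0,-8],[0,0,-12]],"angular":[[0,0,0],[0,0,0],[0,0,0],[0,0,0],[0,0,0]]}' && python3 -m jog '{"slide":[[0,0,-3],[0,0,-5],[0,0,-6],[0,0,-6],[0,0,-6]],"angular":[[0,0,0],[0,0,0],[0,0,0],[0,0,0],[0,0,0]]}' 1
python3 - <<'E'
from h import *
to(536,134,220,-104)
for n in("side","top"):
    p,d=arm.snapshot(n); cv2.imwrite(f"pics/{n}4.png",p[:,:,::-1]); np.savez(f"pics/{n}4.npz",p=p,d=d)
E
```

```text
t: 7.85
ee_pos: [540.9, -290.9, 23.3]
tcp_rot: [-2.054, 2.377, -0.001]
contact_force: [0.4, 0.6, -0.4]
finger_gap: 85.3
t: 8.27
ee_pos: [539.7, -290.0, 143.8]
tcp_rot: [2.054, -2.376, -0.005]
contact_force: [0.1, -1.9, -0.2]
finger_gap: 85.0
t: 8.68
ee_pos: [540.7, -290.7, 203.4]
tcp_rot: [-2.054, 2.377, -0.001]
contact_force: [-0.2, 0.1, -0.2]
finger_gap: 25.6
t 8.6833 pos [ 540.7 -290.7  203.4] F [-0.2  0.1 -0.2] gap 25.6 slide cm [-41.95   6.6   -1.67] ang [-0.    -0.     0.099] dist 42.5
```

View pics/side4.png

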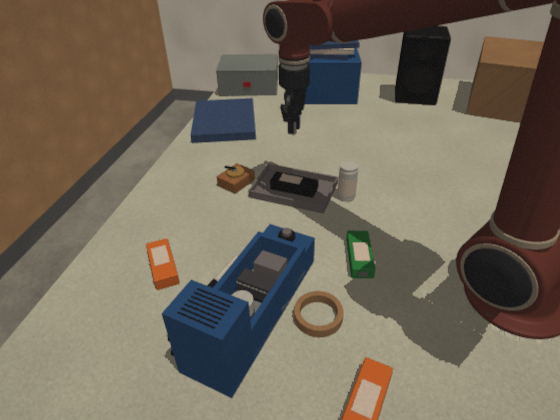

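View pics/top4.png

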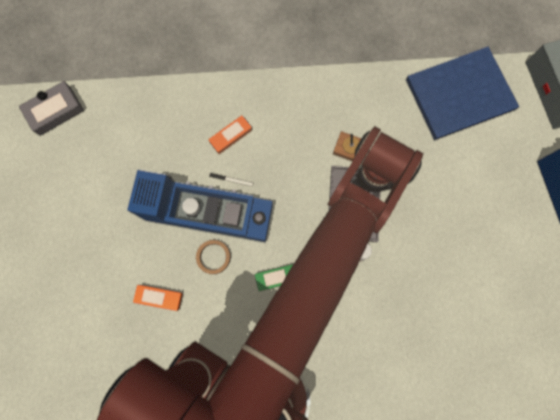

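The adapter lies flat in the tray at side (294,184). The bay is clear now: in the top view the can is at (190,206), the dark module at (212,210) and the relay at (232,213). Measuring the plug-in tops.

Run:
```python
from h import *
o=np.array([536.5,134.]);a=np.radians(-14.1);ex=np.array([np.cos(a),np.sin(a)]);ey=np.array([-np.sin(a),np.cos(a)])
for n in("top","side"):
    z=np.load(f"pics/{n}4.npz"); P=cloud(n,z['d']); L=np.stack([(P[...,:2]-o)@ex,(P[...,:2]-o)@ey,P[...,2]],-1)
    for nm,y in(("can",56),("module",-4),("relay",-64)):
        m=(abs(L[...,1]-y)<28)&(abs(L[...,0])<42)&(L[...,2]>64)&(L[...,2]<93)
        v=L[m]; h=np.median(v[v[:,2]>np.percentile(v[:,2],50)][:,2]); t=v[abs(v[:,2]-h)<4]
        print(n,nm,len(t),"top z",h.round(1),"centre local",((t.min(0)+t.max(0))/2).round(1),"ext",np.ptp(t,axis=0).round(1),"socket world",(o+ey*y).round(1))
    m=(abs(L[...,1]+144)<14)&(abs(L[...,0])<16)&(L[...,2]>84); print("button",L[m].mean(0).round(1),L[m][:,2].max().round(1))
c=np.load("pics/top4.npz")['p'][160:260,110:290,::-1]; cv2.imwrite("pics/c4.png",cv2.resize(c,None,fx=4,fy=4,interpolation=cv2.INTER_CUBIC))
for y in(56,-4,-64): to(*(o+ey*y),200,-104.1)
```

```text
top can 164 top z 83.1 centre local [ 0.6 53.9 82.9] ext [42.2 44.8  7.6] socket world [550.1 188.3]
top module 246 top z 80.6 centre local [ 0.5 -6.4 80.5] ext [73.1 35.   7.9] socket world [535.5 130.1]
top relay 237 top z 79.1 centre local [  0.8 -66.3  78.9] ext [59.9 42.2  7.5] socket world [520.9  71.9]
button [  -0.7 -144.7   92.5] 103.0
side can 171 top z 83.7 centre local [ 1.6 49.6 83.2] ext [43.8 29.8  6.5] socket world [550.1 188.3]
side module 484 top z 80.9 centre local [ 2.  -3.  80.5] ext [74.3 36.8  7.1] socket world [535.5 130.1]
side relay 420 top z 79.5 centre local [  1.9 -62.6  79.1] ext [60.5 43.9  7.2] socket world [520.9  71.9]
button [  -1.4 -139.9   93.5] 102.3
t 8.7833 pos [ 539.8 -290.   200.9] F [-0.7 -0.3 -0.5] gap 9.5 slide cm [-47.48   5.9    0.2 ] ang [0.004 0.002 0.101] dist 47.8
t 8.7833 pos [ 539.8 -290.   200.9] F [-0.7 -0.3 -0.5] gap 9.5 slide cm [-41.51   6.5    0.19] ang [0.004 0.002 0.101] dist 42.0
t 8.7833 pos [ 539.8 -290.   200.9] F [-0.7 -0.3 -0.5] gap 9.5 slide cm [-35.54   7.1    0.18] ang [0.004 0.002 0.101] dist 36.2
```

View pics/c4.png

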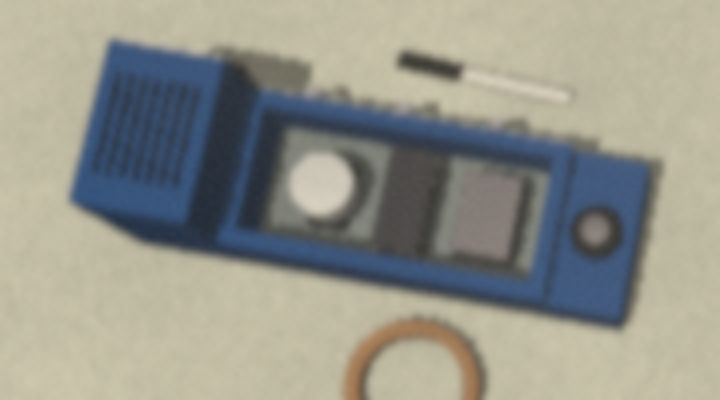

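```bash
python3 -m jog '{"slide":[[-3.6,0.7,0],[-7.4,1.5,0],[-11.2,2.2,0],[-15,3,0],[-18.8,3.8,0]],"angular":[[0,0,0.02],[0,0,0.04],[0,0,0.06],[0,0,0.08],[0,0,0.1]]}' 1 && python3 -c "
from h import *
to(521.5,71.5,180,-104.1)"
```

```text
t: 9.2
ee_pos: [528.8, -97.3, 200.6]
tcp_rot: [1.93, -2.476, -0.006]
contact_force: [1.0, -0.1, 0.0]
finger_gap: -0.1
t 9.2 pos [528.8 -97.3 200.6] F [ 1.  -0.1  0. ] gap -0.1 slide cm [-16.19   4.83   2.09] ang [ 0.004  0.    -0.001] dist 17.0
```

```bash
python3 -m jog '{"slide":[[-3.6,1.1,0],[-7.2,2.2,0],[-10.8,3.3,0],[-14.4,4.3,0],[-16.2,4.8,0]],"angular":[[0,0,0],[0,0,0],[0,0,0],[0,0,0],[0,0,0]]}' && python3 -m jog '{"slide":[[0,0,1],[0,0,2],[0,0,3],[0,0,4],[0,0,5]],"angular":[[0,0,0],[0,0,0],[0,0,0],[0,0,0],[0,0,0]]}' && python3 -m jog '{"slide":[[0,0,0],[0,0,0],[0,0,0],[0,0,0],[0,0,0]],"angular":[[0,0,0],[0,0,0],[0,0,0],[0,0,0],[0,0,0]]}' && python3 -c "
from h import *
to(521.5,71.5,100,-104.1)"
```

```text
t: 9.62
ee_pos: [521.3, 73.0, 200.8]
tcp_rot: [1.935, -2.472, -0.006]
contact_force: [-0.1, 0.2, -0.2]
finger_gap: -0.1
t: 10.03
ee_pos: [522.5, 68.4, 151.1]
tcp_rot: [1.93, -2.477, -0.002]
contact_force: [0.3, -0.2, 0.6]
finger_gap: 0.2
t: 10.45
ee_pos: [523.7, 69.4, 154.3]
tcp_rot: [-1.932, 2.476, -0.002]
contact_force: [0.6, 1.3, 0.6]
finger_gap: 0.2
t 10.45 pos [523.7  69.4 154.3] F [0.6 1.3 0.6] gap 0.2 slide cm [-0.14  0.28  5.42] ang [-0.002  0.     0.001] dist 5.4
```

```bash
python3 -m jog '{"slide":[[-0.1,0.1,1.2],[-0.1,0.2,2.4],[-0.1,0.2,3.6],[-0.1,0.2,4.6],[-0.1,0.2,5.2]],"angular":[[0,0,0],[0,0,0],[0,0,0],[0,0,0],[0,0,0]]}' && python3 -m jog '{"slide":[[0,0,0.2],[0,0,0.4],[0,0,0.6],[0,0,0.8],[0,0,1.0]],"angular":[[0,0,0],[0,0,0],[0,0,0],[0,0,0],[0,0,0]]}' && python3 -c "
from h import *
to(521.5,71.5,84,-104.1)"
```

```text
t: 10.87
ee_pos: [519.9, 71.1, 98.4]
tcp_rot: [1.931, -2.474, -0.004]
contact_force: [-0.0, -0.1, -0.7]
finger_gap: 0.2
t: 11.28
ee_pos: [521.9, 71.0, 91.8]
tcp_rot: [-1.932, 2.476, -0.001]
contact_force: [-0.7, -1.0, -0.0]
finger_gap: -0.1
t 11.2833 pos [521.9  71.   91.8] F [-0.7 -1.  -0. ] gap -0.1 slide cm [-0.03  0.05  0.78] ang [-0.001  0.     0.001] dist 0.8
```

```bash
python3 -m jog '{"slide":[[0,0,0.2],[0,0,0.4],[0,0,0.5],[0,0,0.6],[0,0,0.6]],"angular":[[0,0,0],[0,0,0],[0,0,0],[0,0,0],[0,0,0]]}' && python3 -m jog '{"slide":[[0,0,0.1],[0,0,0.2],[0,0,0.3],[0,0,0.4],[0,0,0.4]],"angular":[[0,0,0],[0,0,0],[0,0,0],[0,0,0],[0,0,0]]}'
```

```text
t: 11.7
ee_pos: [521.9, 71.0, 86.5]
tcp_rot: [-1.933, 2.476, -0.001]
contact_force: [-1.1, 0.7, 5.3]
finger_gap: 0.1
t: 12.12
ee_pos: [522.0, 71.1, 83.9]
tcp_rot: [1.933, -2.476, 0.0]
contact_force: [-7.7, -0.5, 13.9]
finger_gap: -0.2
```

```bash
python3 -m jog '{"slide":[[0,0,0.1],[0,0,0.2],[0,0,0.3],[0,0,0.3],[0,0,0.3]],"angular":[[0,0,0],[0,0,0],[0,0,0],[0,0,0],[0,0,0]]}'
```

```text
t: 12.53
ee_pos: [522.2, 71.1, 83.8]
tcp_rot: [1.933, -2.475, -0.001]
contact_force: [-16.3, -0.6, 29.3]
finger_gap: 0.2
```

At the hard stop: z is 83.8 against 84 expected, with 29 N and no more travel. On to the module.

```bash
python3 -m jog '{"slide":[[0,0,-0.5],[0,0,-1.5],[0,0,-2.5],[0,0,-3.5],[0,0,-3.5]],"angular":[[0,0,0],[0,0,0],[0,0,0],[0,0,0],[0,0,0]]}' && python3 -m jog '{"slide":[[-1.5,0,0],[-3,0,0],[-4.5,0,0],[-6,0,0],[-6,0,0]],"angular":[[0,0,0],[0,0,0],[0,0,0],[0,0,0],[0,0,0]]}' && python3 -c "
from h import *
to(536.5,130,84,-104.1)"
```

```text
t: 12.95
ee_pos: [523.1, 71.0, 116.1]
tcp_rot: [-1.931, 2.474, -0.004]
contact_force: [0.6, -0.7, -0.2]
finger_gap: -0.1
t: 13.37
ee_pos: [536.3, 131.0, 113.2]
tcp_rot: [-1.935, 2.474, 0.001]
contact_force: [0.3, 0.4, 0.2]
finger_gap: -0.1
t 13.3667 pos [536.3 131.  113.2] F [0.3 0.4 0.2] gap -0.1 slide cm [ 0.09 -0.04  2.92] ang [0.    0.001 0.003] dist 2.9
```

```bash
python3 -m jog '{"slide":[[0.1,0,0.4],[0.1,0,0.8],[0.1,0,1.2],[0.1,0,1.6],[0.1,0,1.7]],"angular":[[0,0,0],[0,0,0],[0,0,0],[0,0,0],[0,0,0]]}' && python3 -m jog '{"slide":[[0,0,0.2],[0,0,0.4],[0,0,0.6],[0,0,0.8],[0,0,0.9]],"angular":[[0,0,0],[0,0,0],[0,0,0],[0,0,0],[0,0,0]]}' && python3 -m jog '{"slide":[[0,0,0.1],[0,0,0.2],[0,0,0.3],[0,0,0.4],[0,0,0.4]],"angular":[[0,0,0],[0,0,0],[0,0,0],[0,0,0],[0,0,0]]}'
```

```text
t: 13.78
ee_pos: [534.9, 127.7, 95.0]
tcp_rot: [1.931, -2.476, -0.002]
contact_force: [0.4, -0.2, -0.8]
finger_gap: 0.2
t: 14.2
ee_pos: [535.8, 128.0, 88.3]
tcp_rot: [1.933, -2.476, 0.0]
contact_force: [-3.6, -2.2, 6.5]
finger_gap: 0.0
t: 14.62
ee_pos: [535.8, 128.0, 84.3]
tcp_rot: [1.933, -2.476, 0.0]
contact_force: [-2.0, -0.7, 4.5]
finger_gap: -0.0
```

```bash
python3 -m jog '{"slide":[[0,0,0.1],[0,0,0.2],[0,0,0.3],[0,0,0.4],[0,0,0.4]],"angular":[[0,0,0],[0,0,0],[0,0,0],[0,0,0],[0,0,0]]}'; python3 -m jog '{"slide":[[0,0,0.05],[0,0,0.1],[0,0,0.1],[0,0,0.1],[0,0,0.1]],"angular":[[0,0,0],[0,0,0],[0,0,0],[0,0,0],[0,0,0]]}'
```

```text
t: 15.03
ee_pos: [536.1, 128.1, 83.8]
tcp_rot: [1.932, -2.474, -0.001]
contact_force: [-13.7, -2.2, 24.4]
finger_gap: 0.1
t: 15.45
ee_pos: [536.1, 128.1, 83.8]
tcp_rot: [1.932, -2.474, -0.001]
contact_force: [-16.6, -3.9, 29.5]
finger_gap: 0.1
```

Module home (z 83.8, 29 N). Now the can.

```bash
python3 -m jog '{"slide":[[0,0,-0.5],[0,0,-1.5],[0,0,-2.5],[0,0,-3.5],[0,0,-3.5]],"angular":[[0,0,0],[0,0,0],[0,0,0],[0,0,0],[0,0,0]]}' && python3 -m jog '{"slide":[[-1.5,0,0],[-3,0,0],[-4.5,0,0],[-6,0,0],[-6,0,0]],"angular":[[0,0,0],[0,0,0],[0,0,0],[0,0,0],[0,0,0]]}' && python3 -c "
from h import *
to(550.5,188,84,-104.1)"
```

```text
t: 15.87
ee_pos: [537.5, 128.5, 116.2]
tcp_rot: [-1.931, 2.473, -0.004]
contact_force: [0.5, -0.1, 0.6]
finger_gap: -0.0
t: 16.28
ee_pos: [550.7, 189.3, 113.1]
tcp_rot: [-1.936, 2.473, 0.001]
contact_force: [0.0, -0.4, -0.0]
finger_gap: -0.0
t 16.2833 pos [550.7 189.3 113.1] F [ 0.  -0.4 -0. ] gap -0.0 slide cm [ 0.13 -0.01  2.91] ang [0.    0.001 0.003] dist 2.9
```

```bash
python3 -m jog '{"slide":[[0,0,0.4],[0,0,0.8],[0,0,1.2],[0,0,1.4],[0,0,1.5]],"angular":[[0,0,0],[0,0,0],[0,0,0],[0,0,0],[0,0,0]]}' && python3 -m jog '{"slide":[[0,0,0.2],[0,0,0.4],[0,0,0.6],[0,0,0.8],[0,0,0.9]],"angular":[[0,0,0],[0,0,0],[0,0,0],[0,0,0],[0,0,0]]}' && python3 -m jog '{"slide":[[0,0,0.1],[0,0,0.2],[0,0,0.3],[0,0,0.4],[0,0,0.5]],"angular":[[0,0,0],[0,0,0],[0,0,0],[0,0,0],[0,0,0]]}'
```

```text
t: 16.7
ee_pos: [549.8, 186.0, 97.3]
tcp_rot: [1.931, -2.476, -0.001]
contact_force: [0.2, -0.3, 0.3]
finger_gap: 0.2
t: 17.12
ee_pos: [550.5, 186.2, 90.4]
tcp_rot: [1.933, -2.476, 0.0]
contact_force: [-3.9, -1.5, 6.3]
finger_gap: -0.0
t: 17.53
ee_pos: [550.5, 186.2, 85.6]
tcp_rot: [1.933, -2.476, 0.0]
contact_force: [-4.0, -0.9, 6.5]
finger_gap: -0.2
```

```bash
python3 -m jog '{"slide":[[0,0,0.1],[0,0,0.2],[0,0,0.3],[0,0,0.3],[0,0,0.3]],"angular":[[0,0,0],[0,0,0],[0,0,0],[0,0,0],[0,0,0]]}'
```

```text
t: 17.95
ee_pos: [550.5, 186.2, 83.9]
tcp_rot: [1.932, -2.476, 0.0]
contact_force: [-6.7, -2.7, 13.3]
finger_gap: -0.0
```

```bash
python3 -m jog '{"slide":[[0,0,0.1],[0,0,0.2],[0,0,0.3],[0,0,0.3],[0,0,0.3]],"angular":[[0,0,0],[0,0,0],[0,0,0],[0,0,0],[0,0,0]]}'; python3 -m jog '{"slide":[[0,0,-0.5],[0,0,-1.5],[0,0,-3],[0,0,-5],[0,0,-8]],"angular":[[0,0,0],[0,0,0],[0,0,0],[0,0,0],[0,0,0]]}'; python3 -m jog '{"slide":[[0,0,-3],[0,0,-5],[0,0,-7],[0,0,-8],[0,0,-8]],"angular":[[0,0,0],[0,0,0],[0,0,0],[0,0,0],[0,0,0]]}'; python3 -c "
from h import *
to(540,-100,240,-104.1)"
```

```text
t: 18.37
ee_pos: [550.7, 186.3, 83.8]
tcp_rot: [1.932, -2.475, -0.0]
contact_force: [-15.0, -4.9, 27.6]
finger_gap: -0.2
t: 18.78
ee_pos: [548.5, 186.0, 156.4]
tcp_rot: [1.93, -2.473, -0.004]
contact_force: [0.5, -0.4, -0.7]
finger_gap: -0.4
t: 19.2
ee_pos: [551.8, 186.7, 241.7]
tcp_rot: [-1.93, 2.472, -0.004]
contact_force: [1.0, 0.4, 0.9]
finger_gap: -0.1
t 19.2 pos [551.8 186.7 241.7] F [1.  0.4 0.9] gap -0.1 slide cm [28.1  -5.82  0.13] ang [-0.005  0.003  0.001] dist 28.7
```

The can is home too (z 83.8, 28 N). Moving the arm clear to check everything.

```bash
python3 -m jog '{"slide":[[3.8,-0.8,0],[7.6,-1.6,0],[11.4,-2.4,0],[15.2,-3.2,0],[19,-4,0]],"angular":[[0,0,0],[0,0,0],[0,0,0],[0,0,0],[0,0,0]]}'; python3 -m jog '{"slide":[[3,-0.6,0],[6,-1.2,0],[9,-1.8,0],[10,-2,0],[10,-2,0]],"angular":[[0,0,0],[0,0,0],[0,0,0],[0,0,0],[0,0,0]]}'
python3 - <<'E'
from h import *
o=np.array([536.5,134.]);a=np.radians(-14.1);ex=np.array([np.cos(a),np.sin(a)]);ey=np.array([-np.sin(a),np.cos(a)])
for n in("side","top"):
    p,d=arm.snapshot(n); cv2.imwrite(f"pics/{n}5.png",p[:,:,::-1]); P=cloud(n,d); L=np.stack([(P[...,:2]-o)@ex,(P[...,:2]-o)@ey,P[...,2]],-1)
    for nm,y in(("can",56),("module",-4),("relay",-64)):
        v=L[(abs(L[...,1]-y)<12)&(abs(L[...,0])<15)&(L[...,2]>50)]; print(n,nm,np.percentile(v[:,2],[10,50,90]).round(1))
    m=(abs(L[...,1]+144)<14)&(abs(L[...,0])<16)&(L[...,2]>84); print("button",L[m][:,2].max().round(1) if m.any() else None)
    m=(abs(P[...,0]-540)<100)&(abs(P[...,1]+290)<62)&(P[...,2]>28)&(P[...,2]<60); print("adapter",trim(P[m][:,:2]) if m.sum()>50 else m.sum(),np.percentile(P[m][:,2],[10,50,90]).round(1) if m.any() else 0)
E
```

```text
t: 19.62
ee_pos: [541.8, -9.0, 236.2]
tcp_rot: [1.933, -2.474, -0.003]
contact_force: [0.3, -0.3, 0.4]
finger_gap: -0.0
t: 20.03
ee_pos: [537.3, -111.2, 236.4]
tcp_rot: [1.927, -2.479, -0.004]
contact_force: [0.1, -0.0, -1.2]
finger_gap: -0.2
side can [70.2 71.6 73.2]
side module [70.2 72.  73.5]
side relay [70.7 72.  73.5]
button 101.3
adapter (array([ 539.9, -287.5]), array([128.4,  58.3]), np.float64(-4.7)) [31.4 38.9 41.1]
top can [67.1 69.9 73.7]
top module [66.6 69.9 74. ]
top relay [66.1 69.8 73.4]
button None
adapter (array([ 538.4, -291.7]), array([127.8,  53.1]), np.float64(-5.81)) [33.8 37.7 41.4]
```

View pics/side5.png

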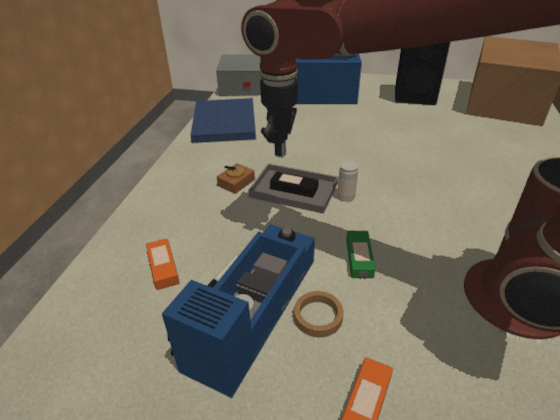

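View pics/top5.png

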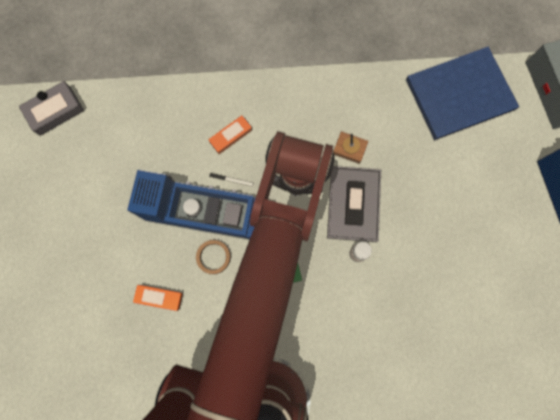

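The adapter lies flat in the tray at side (294,184) and top (355,202). The plug-in tops are level at about 70 mm, and the bystanders are where they were. Handing in.

```bash
python3 -c "
from station import arm
print(arm.job_done())"
```

```text
the job is handed in; nothing more can be done
None
```

The adapter is now lying flat in the grey tray. After that I pressed the relay, the module and the can fully home, in that order, and handed the job in at about 20 s of the 61 s allowed.

- **Plug-ins:** each press ended at TCP z 83.8 mm (84 expected) with 28–30 N and no further travel. The tops then measured about 70 mm in the top view and about 72 mm in the side view. That is within the 2 mm calibration error of 70 mm.
- **Adapter:** its top measured about 38 mm above the table, against 37 mm for lying flat on the tray floor. It was clear of the tray walls.
- **Power button:** I did not touch it. Its last side-view height was 101 mm, against 102–103 mm before. The arm hid it in the last top view, so only the side view confirms this.
- **Bystanders:** by eye, the tape, marker, spray can and gear block look unmoved between the first and last pictures. I did not measure their positions.

**Disagreements:** the two cameras differed by about 4–6 mm along world y throughout, so I used the average. When the jaws closed on the adapter, the reported TCP rose 2.6 mm, with up to about 5 N on the tool. It did no visible harm.

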